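# Square up two slide carriers in the corner jig

### The job

Stack the loose slide carrier squarely on the one that lies on the squaring jig, then push the pile into the jig's corner so that both carriers sit flush against the long fence and the end fence, ready to be banded together. Finish while still holding the pile pressed firmly against both fences, with the fingers on it; do not let go. Leave the other things on the bench where they are.

Things in the scene. Friction and masses are not known exactly. Their poses are not given: they have to be found in the camera images.
- jig: squaring jig, fixed on the bench: dark steel base plate 160 x 210 x 10 mm (own x, y, z), origin at the centre of its underside, with two aluminium fences 26 mm high on it, the long fence on its +x side and the end fence at its -y end. A carrier home in the corner has its long side along the jig's y and its centre at jig x = +13, y = -20 mm. Position and yaw vary.
- corner (a point): inner corner of the two fences at the top of the base plate: x = +35, y = -80, z = +10 mm in the jig's frame
- long_fence: long fence, 12 mm thick, along the jig's y: working face looks to -x at jig x = +35 mm. Two rigid posts at jig y = -80 to -52 and +12 to +40 mm; the 64 mm notch between them lets a gripper finger through at the middle of a carrier that is home. Origin at mid-thickness on the plate (jig x = +41, y = 0, z = 10 mm), axes as the jig's.
- end_fence: end fence, 12 mm thick, rigid, in one piece along the jig's x from -45 to +47 mm: working face looks to +y at jig y = -80 mm. Origin at mid-thickness on the plate (jig x = 0, y = -86, z = 10 mm), axes as the jig's.
- lower_carrier: grey plastic slide carrier lying loose on the jig's base plate, 40 mm or more from the long fence: a frame 44 x 120 x 15 mm (own x, y, z; long side along y) with a chambered slide let in, 0.1 to 0.2 kg. Origin at the centre of its underside. Flat top and bottom, same either way round; it slides on the plate.
- loose_carrier: second, identical slide carrier (44 x 120 x 15 mm, long side along its y, origin at the centre of its underside, same either way round, about 0.14 kg), lying loose on the bench to the left or right of the jig
- slide_case: bystander, loose: closed white slide case 100 x 85 x 32 mm (x, y, z); origin at the centre of its underside
- medium_bottle: bystander, loose: amber bottle, 64 mm across, 140 mm tall; origin at the centre of its underside
- petri_dishes: bystander, loose: pile of three petri dishes, 90 mm across, 45 mm tall; origin at the centre of its underside
- kit_carton: bystander, loose: white and yellow carton 70 x 150 x 36 mm; origin at the centre of its underside
- marker_pen: bystander, loose: marker pen 130 mm long along its y axis, 14 mm high; origin at the centre of its underside
- tip_rack: bystander, loose: blue pipette tip rack 85 x 120 x 62 mm; origin at the centre of its underside
- mouse: bystander, loose: black computer mouse 100 x 58 x 32 mm; origin at the centre of its underside

How it is judged:
By the outcome, as a careful person would: the job done as asked, in the order asked, and still so for the second after the job is handed in, while the arm keeps its last pose, push and grip.
It also fails if it takes over 72 s, if anything falls off the work surface, if the arm or the gripper's body presses on something with over 40 N, if the wrist force passes 120 N, or if a joint passes its speed limit or range.

### The arm

A 6-joint arm with a two-finger parallel gripper is mounted at the origin on the work surface. World frame = base frame: x ahead of the robot, y to its left, z up, the work surface at z = 0. Lengths are in m, angles in rad, forces in N, time in s.
With the tool pointing down it reaches from about 0.15 to 0.775 m from the base axis. Payload 6.1 kg.
Tool frame: the origin (TCP) lies midway between the tips of the shut fingers; the grasp point (between the pads) lies 19 mm behind it; z points along the fingers, y is the line along which they close (so a half turn about z gives the same grasp; the last joint's range is limited). The gripper opens to 85 mm and grips with 20 to 120 N. Pads are 22 mm wide; open, the fingers measure 114 mm over their backs; the gripper's body (76 mm by 85 mm) begins 54 mm behind the grasp point. The pads swing forward as they close: fully open they stand 13 mm farther back than shut.
Start: joints at [-1.27, 0.126, -0.04, 1.405, 0, 1.571], TCP at [0.156, -0.501, 0.231] pointing down, gripper open.
Joint ranges: [-2.72, 2.72], [-0.95, 1.95], [-1.27, 1.35], [-1.78, 2.02], [-1.46, 1.47], [-3.14, 3.14]. Speed limits (rad/s): [2.39, 2.39, 3.01, 3.14, 3.14, 3.14].

### API

Orientations are given as a rotation vector (axis times angle).
In Python, from bench import env gives the robot as it stands. The module is installed in compiled form; this text tells all that it offers.
- The arm moves only by the tool arm_command, never from a script. Its argument "increments" is a list of rows, each a list of 7 numbers: the opening in per cent of the stroke, from 0 (shut) to 100 (fully open), then the shift along the tool's x, y, z scaled (see below), then the turn, a rotation vector about the tool's x, y, z scaled (see below). A call has 1 to 10 rows; each row shifts and turns the commanded pose from where the row before left it, along the tool's axes as they then stand; what a row does not reach is not made up. The controller multiplies each number of a shift by 0.04 m and each number of a turn by 0.15 rad. A row lasts 1/8 s, in which the tool goes at most 62.5 mm and 10.7 degrees, less where a joint would pass 70% of its speed; a pose out of reach is approached as far as the arm can. A call with a number of a shift or a turn outside -1 to 1 is refused whole. A call with a gripper value outside its range is refused whole. The fingers move at their own pace and stop on an object; "grip_force" is the grip in N (left out, the last holds). Time passes only in rows, so rows that do not move let the fingers close. It gives the time, the measured TCP pose, the force, the opening and the grip force at its end, in the units of the state.
- env.sense(): the state, without advancing time (a new reading comes with each control period).
- env.read_camera(name): name is "side" or "top" or "wrist"; returns a dict with "color" (400x640x3 uint8, red, green, blue), "range_z" (400x640 float32, m along the optical axis (not along the pixel's ray), 0 where there is no reading), "intrinsics" (3x3 intrinsics, pixels), "k1" (the pictures are not rectified: a ray, as slopes to the right and down, at radius r is drawn at 1 + k1 r^2 times it, then the intrinsics apply), "pose" (4x4, takes a point from camera to world coordinates). Camera axes: x right, y down, z forward; pixel columns grow to the right and rows downward; lengths in m; the calibration is good to about 2 mm. A picture is of the moment at which its call begins.
- env.close_job(): hands the job in; it is judged then, once.
Trained networks look in a picture, given as the dict that the camera call returned (one of the last four; its "shot" number tells which), for a name from the list of things; names that differ only in an ending like _2 or _b are one class to them, and where a whole thing is asked for, a point or a joint stands for the part that bears it (a point fixed in the world has none). Each returns a list of dicts, best first, with "confidence" (0 to 1); they miss things now and then, are a little off and sometimes report something else, mostly with a low value. They report only what shows in the picture. A call takes as long as a camera call.
- env.find_in(query, picture): "location" ([x, y, z] in m, in world coordinates, good to about 4 mm: the middle of the surface that is visible of it).
- env.silhouettes(query, picture): "pixels" (400x640 bool, what is visible of it).
- env.spot_point(query, picture): "location" ([x, y, z] in m, in world coordinates, good to about 4 mm: a listed point, or the origin of a listed thing).
The state is a dict: "clock": time; "qpos": joint angles; "dq": joint speeds; "tau": joint torques, N m; "ee_pos": TCP position; "eef_rot": TCP orientation; "ft_force": force on the tool from outside, world axes, zero at the start; "torque": the same for the moment, N m; "grip_width": finger opening in m; "finger_force": force on a finger pad.
Only numpy, scipy, OpenCV 4.12 (cv2) and the standard library are available. Lean on these libraries where they do the work, as an engineer would, in place of code of your own. Each camera call takes 0.05 s, during which the arm holds its last target. There are 200 camera calls.

## Working session

There is one attempt and no reset: what is moved stays moved. The work goes in short steps, Python scripts to look and compute and a tool call to move; the robot and the scene stay as the last step left them, time stands still between calls to the robot, and variables do not carry over. Pictures are saved under pics/ and viewed, at most 10 in all, crops included, and the job is handed in when it is done.

Besides the shell and the picture viewer there is one more tool, called after "Request:" by a JSON object that holds its "fn" and its "kwargs", one argument or row to a line. arm_command: Moves the arm, as the interface text tells. Shifts and turns lie within -1 to 1; 1 stands for 0.04 m of shift or 0.15 rad of turn. Its arguments: {"type":"object","properties":{"increments":{"type":"array","items":{"type":"array","items":{"type":"number"}}},"grip_force":{"type":"number"}},"required":["increments"]}

```bash
mkdir -p pics; ls; cat > h.py <<'E'
import numpy as np, cv2
from scipy.spatial.transform import Rotation as R
from bench import env
def cloud(p):
    K=p["intrinsics"];h,w=p["range_z"].shape
    v,u=np.mgrid[0:h,0:w]
    pts=np.stack([u,v],-1).reshape(-1,1,2).astype(np.float64)
    n=cv2.undistortPoints(pts,K,np.array([p["k1"],0,0,0.])).reshape(h,w,2)
    z=p["range_z"][...,None]
    c=np.concatenate([n*z,z],-1)
    P=p["pose"];W=c@P[:3,:3].T+P[:3,3]
    W[p["range_z"]<=0]=np.nan
    return W
def save(p,n): cv2.imwrite("pics/"+n,p["color"][...,::-1])
def st():
    s=env.sense();print({k:np.round(s[k],4).tolist() for k in ["clock","ee_pos","eef_rot","ft_force","grip_width","finger_force"]})
    return s
def rect(W,m,zlo,zhi):
    q=W[m];q=q[np.isfinite(q[:,0])];q=q[(q[:,2]>zlo)&(q[:,2]<zhi)]
    r=cv2.minAreaRect((q[:,:2]*1000).astype(np.float32))
    return r,len(q),np.median(q[:,2])
E
python3 - <<'E'
from h import *
st()
p=env.read_camera("top");save(p,"top.png");W=cloud(p)
for n in ["jig","lower_carrier","loose_carrier","long_fence","end_fence","slide_case","medium_bottle","petri_dishes","kit_carton","marker_pen","tip_rack","mouse"]:
    for d in env.find_in(n,p)[:2]: print(n,round(d["confidence"],2),np.round(d["location"],3))
for n in ["corner","jig","lower_carrier","loose_carrier"]:
    for d in env.spot_point(n,p)[:2]: print("sp",n,round(d["confidence"],2),np.round(d["location"],3))
for n in ["lower_carrier","loose_carrier","long_fence","end_fence","jig"]:
    for d in env.silhouettes(n,p)[:2]: print(n,d["confidence"],rect(W,d["pixels"],-.01,.08))
E
```

```text
pics
{'clock': 0.0, 'ee_pos': [0.1554, -0.501, 0.2305], 'eef_rot': [-3.1046, -0.4704, 0.0003], 'ft_force': [0.223, -0.5959, -0.6871], 'grip_width': 0.085, 'finger_force': 0.0}
jig 0.96 [ 0.577 -0.034  0.012]
lower_carrier 0.94 [ 0.525 -0.012  0.026]
lower_carrier 0.41 [0.753 0.199 0.037]
loose_carrier 0.86 [0.439 0.289 0.012]
long_fence 0.46 [ 0.599 -0.015  0.04 ]
long_fence 0.42 [ 0.725 -0.269  0.044]
slide_case 0.72 [ 0.462 -0.338  0.029]
medium_bottle 0.59 [0.615 0.456 0.09 ]
petri_dishes 0.77 [ 0.725 -0.268  0.044]
kit_carton 0.97 [0.753 0.203 0.036]
marker_pen 0.67 [0.38  0.068 0.008]
mouse 0.58 [0.784 0.051 0.02 ]
sp corner 0.83 [ 0.608 -0.107  0.009]
sp jig 0.79 [ 0.564 -0.027 -0.003]
sp lower_carrier 0.68 [ 0.605 -0.022  0.013]
sp lower_carrier 0.64 [ 0.527 -0.01   0.008]
sp loose_carrier 0.88 [ 0.44   0.295 -0.   ]
lower_carrier 0.69 (((524.8388061523438, -11.033123016357422), (43.069419860839844, 117.41443634033203), 4.118032455444336), 503, np.float64(0.02465379786181332))
loose_carrier 0.98 (((443.379638671875, 294.51361083984375), (129.4333038330078, 53.449039459228516), 19.837827682495117), 645, np.float64(0.014203868675055409))
long_fence 0.49 (((607.3682861328125, -41.6076774597168), (10.356291770935059, 108.71810150146484), 6.261622428894043), 49, np.float64(0.035792655648428484))
long_fence 0.48 (((442.7834777832031, 291.24298095703125), (125.71431732177734, 45.91385269165039), 21.17698860168457), 573, np.float64(0.014704033014083295))
end_fence 0.69 (((588.42626953125, -109.70034790039062), (48.13032531738281, 6.616288661956787), 3.2523193359375), 37, np.float64(0.03698980722962131))
jig 0.93 (((566.5720825195312, -26.359207153320312), (160.99085998535156, 210.29652404785156), 6.072201251983643), 2567, np.float64(0.010985687841736702))
jig 0.62 (((787.1698608398438, 52.22502136230469), (56.303646087646484, 97.0606460571289), 88.51162719726562), 455, np.float64(0.026545295511774647))
```

View pics/top.png

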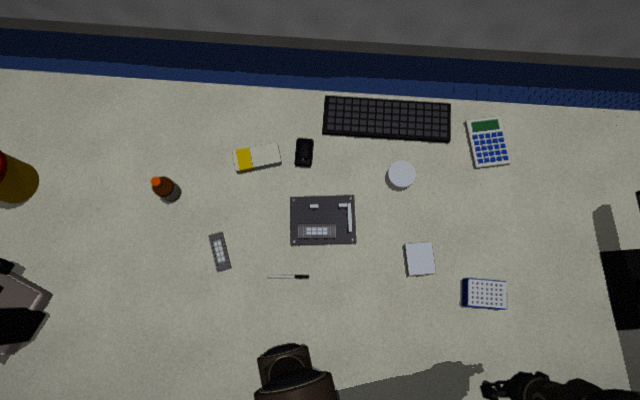

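Request:
{"fn": "arm_command", "kwargs": {
  "increments": [
    [100,0.75,-1,0,0,0,0],
    [100,0.75,-1,0,0,0,0],
    [100,0.75,-1,0,0,0,0],
    [100,0.75,-1,0,0,0,0]
  ]
}}

```text
clock: 1.6
ee_pos: [0.223, -0.3116, 0.2313]
eef_rot: [3.106, 0.47, 0.001]
ft_force: [0.3, -0.6, -0.2]
grip_width: 0.0852
finger_force: 0.0
```

```bash
cat >> h.py <<'E'
def plan(x,y,z,yaw=None,closeyaw=None):
    """shift in tool units (0.04 m) and turn about tool z (0.15 rad units) to reach target"""
    s=env.sense();M=R.from_rotvec(s["eef_rot"])
    d=M.inv().apply(np.array([x,y,z])-s["ee_pos"])/.04
    m=M.as_matrix();cur=np.degrees(np.arctan2(m[1,1],m[0,1]))
    out=[np.round(d,2).tolist()]
    print("tool y yaw",round(cur,2),"tilt",np.round(m[:2,2],4),"shift",np.round(d,2))
    if closeyaw is not None:
        e=(closeyaw-cur+90)%180-90
        print("turn units (about tool z)",round(-np.radians(e)/.15,2))
E
python3 -c "
from h import *
s=st();print(s['qpos'])"
```

```text
{'clock': 1.6, 'ee_pos': [0.223, -0.3116, 0.2313], 'eef_rot': [3.106, 0.4696, 0.0007], 'ft_force': [0.2995, -0.5624, -0.2295], 'grip_width': 0.0852, 'finger_force': 0.0}
[-9.49846906e-01 -1.42434658e-01 -3.05155832e-01  1.40761154e+00
  2.34520541e-04  1.89160967e+00]
```

Request:
{"fn": "arm_command", "kwargs": {
  "increments": [
    [100,0,0,0,0,0,-1],
    [100,0,0,0,0,0,-1],
    [100,0,0,0,0,0,-1],
    [100,0,0,0,0,0,-1],
    [100,0,0,0,0,0,-1],
    [100,0,0,0,0,0,-1],
    [100,0,0,0,0,0,-1],
    [100,0,0,0,0,0,-1],
    [100,0,0,0,0,0,-1],
    [100,0,0,0,0,0,-1]
  ]
}}

```text
clock: 2.85
ee_pos: [0.2227, -0.313, 0.2314]
eef_rot: [1.946, 2.466, -0.0]
ft_force: [-0.8, 0.0, -0.4]
grip_width: 0.0855
finger_force: 0.0
```

Request:
{"fn": "arm_command", "kwargs": {
  "increments": [
    [100,0.95,0.62,0,0,0,0],
    [100,0.95,0.62,0,0,0,0],
    [100,0.95,0.62,0,0,0,0],
    [100,0.95,0.62,0,0,0,0],
    [100,0.95,0.62,0,0,0,0],
    [100,0.95,0.62,0,0,0,0],
    [100,0.95,0.62,0,0,0,0],
    [100,0.95,0.62,0,0,0,0],
    [100,0.95,0.62,0,0,0,0],
    [100,0.95,0.62,0,0,0,0]
  ]
}}

```text
clock: 4.1
ee_pos: [0.3779, 0.1151, 0.2315]
eef_rot: [1.951, 2.462, 0.001]
ft_force: [0.5, -0.6, -0.4]
grip_width: 0.0854
finger_force: 0.0
```

Request:
{"fn": "arm_command", "kwargs": {
  "increments": [
    [100,0,0,0,0,0,-1],
    [100,0,0,0,0,0,-1],
    [100,0,0,0,0,0,-1],
    [100,0,0,0,0,0,-1],
    [100,0,0,0,0,0,-1],
    [100,0,0,0,0,0,-1],
    [100,0,0,0,0,0,-1],
    [100,0,0,0,0,0,-1],
    [100,0,0,0,0,0,-1],
    [100,0,0,0,0,0,-1]
  ]
}}

```text
clock: 5.35
ee_pos: [0.3776, 0.1135, 0.2314]
eef_rot: [-0.258, 3.131, 0.0]
ft_force: [0.0, 0.2, -0.2]
grip_width: 0.0849
finger_force: 0.0
```

```bash
python3 -c "
from h import *
s=st();print(s['qpos'])
p=env.read_camera('wrist');W=cloud(p);save(p,'w1.png')
print(p['pose'].round(3))
for d in env.silhouettes('loose_carrier',p)[:2]: print(d['confidence'],rect(W,d['pixels'],.010,.022))
plan(.443,.292,.25,closeyaw=-69)"
```

```text
{'clock': 5.35, 'ee_pos': [0.3776, 0.1135, 0.2314], 'eef_rot': [-0.2575, 3.1308, 0.0001], 'ft_force': [0.0256, 0.1888, -0.1828], 'grip_width': 0.0849, 'finger_force': 0.0}
[ 2.91964566e-01 -1.21205213e-01 -2.87071920e-01  1.40469232e+00
 -3.26589946e-06  1.27806880e-01]
[[-0.164  0.953  0.255  0.313]
 [ 0.987  0.158  0.043  0.103]
 [ 0.     0.259 -0.966  0.374]
 [ 0.     0.     0.     1.   ]]
0.93 (((434.77490234375, 287.8989562988281), (106.38851165771484, 44.44264221191406), 20.70198631286621), 2076, np.float64(0.01460434388308507))
tool y yaw 99.14 tilt [0.0002 0.    ] shift [-2.32  4.15 -0.47]
turn units (about tool z) -1.38
```

Request:
{"fn": "arm_command", "kwargs": {
  "increments": [
    [100,-0.46,0.83,0.3,0,0,0],
    [100,-0.46,0.83,0.3,0,0,0],
    [100,-0.46,0.83,0.3,0,0,0],
    [100,-0.46,0.83,0.3,0,0,0],
    [100,-0.46,0.83,0.3,0,0,0],
    [100,0,0,0,0,0,-0.7],
    [100,0,0,0,0,0,-0.65],
    [100,0,0,0,0,0,0]
  ]
}}

```text
clock: 6.45
ee_pos: [0.4421, 0.2921, 0.1711]
eef_rot: [0.56, -3.091, 0.0]
ft_force: [0.5, -0.6, -0.8]
grip_width: 0.0851
finger_force: 0.0
```

```bash
python3 -c "
from h import *
s=st()
p=env.read_camera('wrist');W=cloud(p);save(p,'w2.png')
for d in env.silhouettes('loose_carrier',p)[:2]: r=rect(W,d['pixels'],.010,.022);print(d['confidence'],r)
plan(r[0][0][0]/1e3,r[0][0][1]/1e3,.002,closeyaw=-69)"
```

```text
{'clock': 6.45, 'ee_pos': [0.4421, 0.2921, 0.1711], 'eef_rot': [0.5601, -3.0909, 0.0002], 'ft_force': [0.4912, -0.6338, -0.7573], 'grip_width': 0.0851, 'finger_force': 0.0}
0.81 (((441.7341613769531, 290.8412780761719), (120.09009552001953, 44.03447723388672), 20.3686580657959), 4998, np.float64(0.014838763858366855))
tool y yaw 110.54 tilt [0. 0.] shift [ 0.02 -0.02  4.23]
turn units (about tool z) -0.05
```

View pics/w2.png

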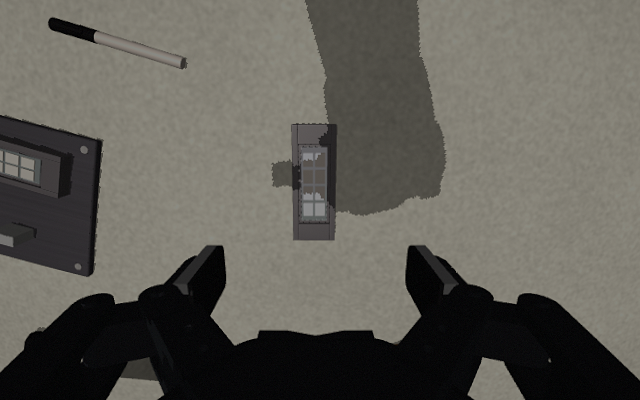

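Request:
{"fn": "arm_command", "kwargs": {
  "increments": [
    [100,0,-0.02,1,0,0,0],
    [100,0,0,1,0,0,0],
    [100,0,0,1,0,0,0],
    [100,0,0,0.8,0,0,0],
    [100,0,0,0.45,0,0,0],
    [100,0,0,0,0,0,0],
    [0,0,0,0,0,0,0],
    [0,0,0,0,0,0,0],
    [0,0,0,0,0,0,0],
    [0,0,0,0,0,0,0]
  ],
  "grip_force": 35
}}

```text
clock: 7.8
ee_pos: [0.4432, 0.2917, 0.0026]
eef_rot: [-0.564, 3.088, 0.001]
ft_force: [-0.7, -0.1, 4.9]
grip_width: 0.0428
finger_force: 36.6
```

Request:
{"fn": "arm_command", "kwargs": {
  "increments": [
    [0,0,0,0,0,0,0],
    [0,0,0,0,0,0,0],
    [0,0,0,0,0,0,0],
    [0,0,0,0,0,0,0]
  ]
}}

```text
clock: 8.3
ee_pos: [0.4432, 0.2917, 0.0026]
eef_rot: [-0.564, 3.088, 0.001]
ft_force: [-0.9, -1.6, 6.4]
grip_width: 0.0434
finger_force: 36.6
```

Request:
{"fn": "arm_command", "kwargs": {
  "increments": [
    [0,0,0,-0.5,0,0,0],
    [0,0,0,-1,0,0,0],
    [0,0,0,-1,0,0,0],
    [0,0,0,-1,0,0,0],
    [0,0,0,-1,0,0,1],
    [0,0,0,-0.5,0,0,1],
    [0,0,0,0,0,0,1],
    [0,0,0,0,0,0,1],
    [0,0,0,0,0,0,1],
    [0,0,0,0,0,0,1]
  ]
}}

```text
clock: 9.55
ee_pos: [0.4422, 0.2911, 0.2012]
eef_rot: [-0.843, -3.026, 0.0]
ft_force: [-0.4, 0.0, -1.2]
grip_width: 0.0425
finger_force: 36.1
```

Request:
{"fn": "arm_command", "kwargs": {
  "increments": [
    [0,0,0,0,0,0,1],
    [0,0,0,0,0,0,1],
    [0,0,0,0,0,0,1],
    [0,0,0,0,0,0,1],
    [0,0,0,0,0,0,1],
    [0,0,0,0,0,0,1],
    [0,0,0,0,0,0,0.15]
  ]
}}

```text
clock: 10.42
ee_pos: [0.4422, 0.2911, 0.2012]
eef_rot: [-2.096, -2.34, 0.001]
ft_force: [0.2, -0.8, -1.2]
grip_width: 0.0432
finger_force: 36.1
```

```bash
python3 -c "
from h import *
s=st();print(s['qpos'])
plan(.54,.09,.22,closeyaw=6)"
```

```text
{'clock': 10.425, 'ee_pos': [0.4422, 0.2911, 0.2012], 'eef_rot': [-2.0956, -2.3404, 0.0006], 'ft_force': [0.1713, -0.8343, -1.1639], 'grip_width': 0.0432, 'finger_force': 36.0934}
[ 5.82189451e-01  1.35853069e-01 -9.37453440e-02  1.34156382e+00
  5.79820801e-06  2.04270177e+00]
tool y yaw 6.32 tilt [-0.0003 -0.0002] shift [-5.27  1.88 -0.47]
turn units (about tool z) 0.04
```

Request:
{"fn": "arm_command", "kwargs": {
  "increments": [
    [0,-0.9,0.32,-0.08,0,0,0],
    [0,-0.9,0.32,-0.08,0,0,0],
    [0,-0.9,0.32,-0.08,0,0,0],
    [0,-0.9,0.32,-0.08,0,0,0],
    [0,-0.9,0.32,-0.08,0,0,0],
    [0,-0.77,0.28,-0.07,0,0,0],
    [0,0,0,0,0,0,0]
  ]
}}

```text
clock: 11.3
ee_pos: [0.541, 0.0882, 0.2201]
eef_rot: [2.097, 2.339, -0.0]
ft_force: [0.9, -0.4, -1.3]
grip_width: 0.0428
finger_force: 36.1
```

```bash
cat > look.py <<'E'
from h import *
import sys
s=st()
p=env.read_camera('wrist');W=cloud(p);save(p,sys.argv[1])
np.savez("w.npz",W=W,c=p["color"])
for n,a,b in [("lower_carrier",.020,.030),("loose_carrier",.03,.3),("jig",.005,.05),("long_fence",.03,.042),("end_fence",.03,.042)]:
    for d in env.silhouettes(n,p)[:2]:
        try: r=rect(W,d['pixels'],a,b);print(n,round(d['confidence'],2),np.round(r[0][0],1),np.round(r[0][1],1),round(r[0][2],2),r[1],r[2].round(4))
        except Exception as e: print(n,"err")
for d in env.spot_point("corner",p)[:2]: print(d)
E
python3 look.py w3.png
```

```text
{'clock': 11.3, 'ee_pos': [0.541, 0.0882, 0.2201], 'eef_rot': [2.0972, 2.3388, -0.0001], 'ft_force': [0.876, -0.3833, -1.2804], 'grip_width': 0.0428, 'finger_force': 36.1168}
loose_carrier 0.61 [540.2  99.3] [ 44.3 102.8] 6.16 19336 0.2321
jig 0.81 [566.9 -22.8] [160.6 200.5] 5.86 2227 0.0104
jig 0.64 [757.2 202.4] [ 73.4 149.4] 16.48 11287 0.0353
long_fence 0.4 [617.5 -84.7] [ 5.1 21.6] 4.88 63 0.0362
{'location': [0.6073, -0.1018, 0.0077], 'confidence': 0.56}
```

View pics/w3.png

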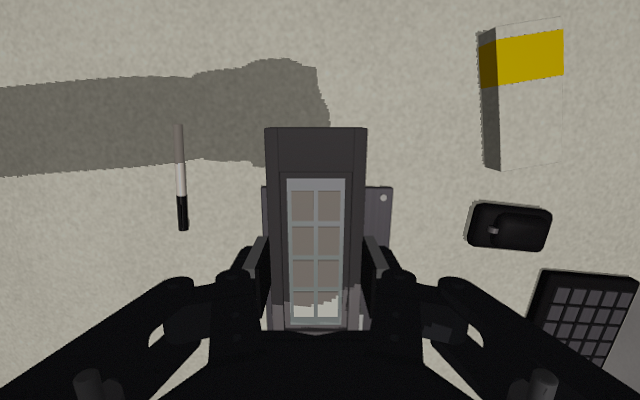

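Request:
{"fn": "arm_command", "kwargs": {
  "increments": [
    [0,-0.65,-0.83,0,0,0,0],
    [0,-0.65,-0.83,0,0,0,0],
    [0,-0.65,-0.83,0,0,0,0],
    [0,-0.65,-0.83,0,0,0,0],
    [0,0,0,0,0,0,0]
  ]
}}

```text
clock: 12.28
ee_pos: [0.4179, -0.0288, 0.2207]
eef_rot: [2.097, 2.338, 0.0]
ft_force: [0.8, 0.7, -0.5]
grip_width: 0.0433
finger_force: 36.3
```

```bash
python3 look.py w4.png
```

```text
{'clock': 12.275, 'ee_pos': [0.4179, -0.0288, 0.2207], 'eef_rot': [2.0973, 2.338, 0.0004], 'ft_force': [0.7745, 0.658, -0.522], 'grip_width': 0.0433, 'finger_force': 36.3261}
lower_carrier 0.97 [526.4 -11.9] [ 45.4 120.2] 4.34 4074 0.0247
loose_carrier 0.96 [416.8 -17.6] [ 45.  102.5] 6.15 19403 0.2328
loose_carrier 0.35 [ 575.9 -112.9] [90.8 13.2] 5.23 827 0.036
jig 0.56 [567.  -27.2] [161.2 209.2] 6.02 16912 0.0105
long_fence 0.91 [610.  -42.6] [ 14.3 119.5] 6.33 592 0.036
end_fence 0.75 [ 576.1 -112.5] [91.5 14. ] 6.02 849 0.036
end_fence 0.41 [0. 0.] [0. 0.] 0.0 0 nan
{'location': [0.6035, -0.1038, 0.0099], 'confidence': 0.79}
{'location': [0.7544, 0.2024, 0.002], 'confidence': 0.47}
  return _methods._mean(a, axis=axis, dtype=dtype,
  ret = ret.dtype.type(ret / rcount)
```

View pics/w4.png

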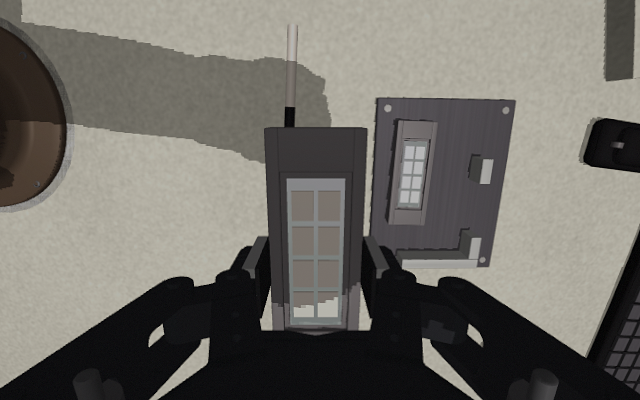

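Request:
{"fn": "arm_command", "kwargs": {
  "increments": [
    [0,0,0,0,0,0,0.23],
    [0,0,0,0,0,0,0]
  ]
}}

```text
clock: 12.88
ee_pos: [0.4199, -0.0278, 0.22]
eef_rot: [-2.136, -2.303, 0.0]
ft_force: [-0.0, -0.5, -0.7]
grip_width: 0.0427
finger_force: 36.3
```

```bash
python3 -c "
from h import *
plan(.5264,-.0137,.05,closeyaw=4.34)"
```

```text
tool y yaw 4.32 tilt [-0.0003 -0.    ] shift [0.15 2.68 4.25]
turn units (about tool z) -0.0
```

Request:
{"fn": "arm_command", "kwargs": {
  "increments": [
    [0,0.05,0.9,0,0,0,0],
    [0,0.05,0.9,0.25,0,0,0],
    [0,0.05,0.88,1,0,0,0],
    [0,0,0,1,0,0,0],
    [0,0,0,1,0,0,0],
    [0,0,0,0.8,0,0,0],
    [0,0,0,0.2,0,0,0],
    [0,0,0,0,0,0,0]
  ]
}}

```text
clock: 13.88
ee_pos: [0.5262, -0.0139, 0.0503]
eef_rot: [-2.136, -2.304, 0.0]
ft_force: [0.7, 0.2, -0.7]
grip_width: 0.0429
finger_force: 36.5
```

```bash
python3 -c "
from h import *
p=env.read_camera('side');save(p,'s1.png')
plan(.5264,-.0137,.0285,closeyaw=4.34)"
```

```text
tool y yaw 4.33 tilt [ 0.0014 -0.    ] shift [ 0.01 -0.01  0.57]
turn units (about tool z) -0.0
```

View pics/s1.png

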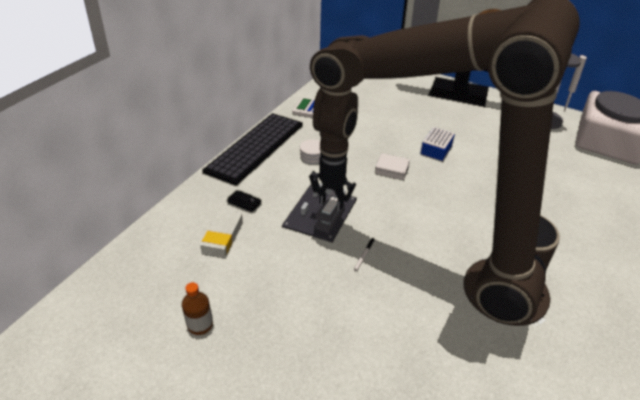

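Request:
{"fn": "arm_command", "kwargs": {
  "increments": [
    [0,0,0,0.3,0,0,0],
    [0,0,0,0.2,0,0,0],
    [0,0,0,0.05,0,0,0],
    [0,0,0,0,0,0,0]
  ]
}}

```text
clock: 14.42
ee_pos: [0.5261, -0.0139, 0.0281]
eef_rot: [-2.136, -2.304, 0.0]
ft_force: [-0.1, -0.3, -1.6]
grip_width: 0.0431
finger_force: 36.5
```

Request:
{"fn": "arm_command", "kwargs": {
  "increments": [
    [0,0,0,0.03,0,0,0],
    [0,0,0,0.02,0,0,0],
    [0,0,0,0,0,0,0]
  ]
}}

```text
clock: 14.8
ee_pos: [0.5264, -0.0139, 0.0276]
eef_rot: [2.135, 2.303, 0.001]
ft_force: [-3.9, 0.1, 9.2]
grip_width: 0.0432
finger_force: 37.7
```

Request:
{"fn": "arm_command", "kwargs": {
  "increments": [
    [0,0,0,-0.03,0,0,0],
    [100,0,0,0,0,0,0],
    [100,0,0,0,0,0,0],
    [100,0,0,0,0,0,0],
    [100,0,0,0,0,0,0],
    [100,0,0,-0.4,0,0,0],
    [100,0,0,-1,0,0,0],
    [100,0,0,-1,0,0,0],
    [100,0,0,-1,0,0,0],
    [100,0,0,0,0,0,0]
  ]
}}

```text
clock: 16.05
ee_pos: [0.5282, -0.014, 0.1681]
eef_rot: [2.132, 2.3, 0.008]
ft_force: [0.3, -0.2, -0.5]
grip_width: 0.0851
finger_force: 0.0
```

```bash
python3 - <<'E'
from h import *
s=st()
p=env.read_camera('wrist');W=cloud(p);save(p,'w5.png')
q=W.reshape(-1,3);q=q[np.isfinite(q[:,0])]
q=q[(abs(q[:,0]-.526)<.05)&(abs(q[:,1]+.012)<.085)]
for a,b in [(.034,.046),(.0195,.030)]:
    t=q[(q[:,2]>a)&(q[:,2]<b)];r=cv2.minAreaRect((t[:,:2]*1000).astype(np.float32));print(len(t),np.median(t[:,2]),r)
for n in ["jig","end_fence","long_fence"]:
  for d in env.silhouettes(n,p)[:1]:print(n,rect(W,d['pixels'],.005 if n=="jig" else .033,.0385))
cv2.imwrite("pics/w5c.png",cv2.resize(p["color"][60:320,180:500,::-1],None,fx=2,fy=2))
E
```

```text
{'clock': 16.05, 'ee_pos': [0.5282, -0.014, 0.1681], 'eef_rot': [2.1322, 2.2996, 0.0078], 'ft_force': [0.2535, -0.1676, -0.5194], 'grip_width': 0.0851, 'finger_force': 0.0}
6113 0.03991193666920784 ((526.6539306640625, -11.633995056152344), (44.075504302978516, 120.25566864013672), 4.269125461578369)
0 nan ((0.0, 0.0), (0.0, 0.0), 0.0)
jig (((567.2884521484375, -27.411895751953125), (160.0157012939453, 210.30712890625), 5.979129314422607), 23429, np.float64(0.010535644362219265))
end_fence (((576.9087524414062, -112.4925308227539), (90.94746398925781, 13.078932762145996), 5.967957019805908), 1004, np.float64(0.03624913039804398))
long_fence (((609.55224609375, -43.50295639038086), (12.538634300231934, 120.01283264160156), 6.034858226776123), 690, np.float64(0.036182786039744674))
  return _methods._mean(a, axis=axis, dtype=dtype,
  ret = ret.dtype.type(ret / rcount)
```

View pics/w5c.png

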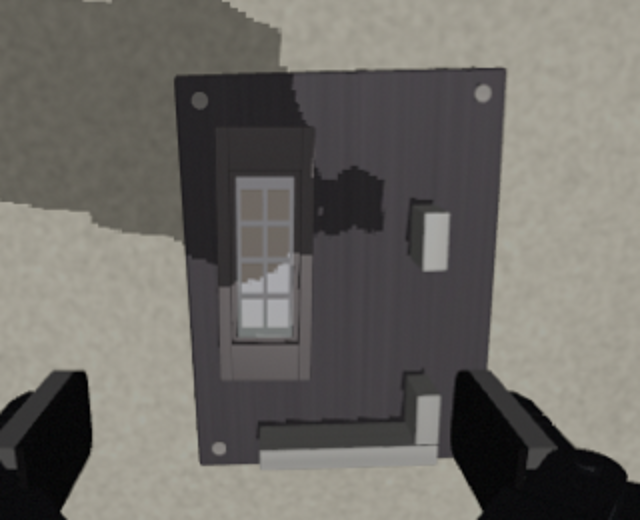

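```bash
python3 -c "
from h import *
st();plan(.5266,-.0116,.0145,closeyaw=4.27)"
```

```text
{'clock': 16.25, 'ee_pos': [0.5256, -0.0139, 0.1626], 'eef_rot': [-2.1354, -2.3029, 0.0014], 'ft_force': [-0.7452, -0.6543, -0.3492], 'grip_width': 0.0852, 'finger_force': 0.0}
tool y yaw 4.32 tilt [-0.0013  0.0001] shift [0.06 0.04 3.7 ]
turn units (about tool z) 0.01
```

Request:
{"fn": "arm_command", "kwargs": {
  "increments": [
    [100,0.06,0.02,1,0,0,0],
    [100,0,0,1,0,0,0],
    [100,0,0,1,0,0,0],
    [100,0,0,0.5,0,0,0],
    [100,0,0,0.2,0,0,0],
    [100,0,0,0,0,0,0],
    [0,0,0,0,0,0,0],
    [0,0,0,0,0,0,0],
    [0,0,0,0,0,0,0],
    [0,0,0,0,0,0,0]
  ],
  "grip_force": 25
}}

```text
clock: 17.5
ee_pos: [0.5272, -0.0115, 0.0162]
eef_rot: [2.135, 2.303, 0.001]
ft_force: [-2.0, -0.1, 6.1]
grip_width: 0.0435
finger_force: 27.0
```

Request:
{"fn": "arm_command", "kwargs": {
  "increments": [
    [0,0,0,0,0,0,0],
    [0,0,0,0,0,0,0]
  ]
}}

```text
clock: 17.75
ee_pos: [0.5272, -0.0115, 0.0162]
eef_rot: [2.135, 2.303, 0.001]
ft_force: [-1.9, -0.3, 5.4]
grip_width: 0.0437
finger_force: 27.0
```

```bash
python3 - <<'E'
from h import *
st()
a=np.radians(6.0);c,s=np.cos(a),np.sin(a);J=np.array([.5672,-.0274])
h=J+np.array([c*.013+s*.020, s*.013-c*.020]);print("home",h)
plan(h[0],h[1],.0145,closeyaw=6.0)
E
```

```text
{'clock': 17.75, 'ee_pos': [0.5272, -0.0115, 0.0162], 'eef_rot': [2.1352, 2.303, 0.0014], 'ft_force': [-1.9155, -0.3006, 5.3886], 'grip_width': 0.0437, 'finger_force': 26.9976}
home [ 0.58221935 -0.04593157]
tool y yaw 4.33 tilt [ 0.0014 -0.0001] shift [-0.96  1.31  0.04]
turn units (about tool z) -0.19
```

Request:
{"fn": "arm_command", "kwargs": {
  "increments": [
    [0,0,0,-0.03,0,0,-0.1],
    [0,0,0.15,0,0,0,-0.09],
    [0,0,0.25,0,0,0,0],
    [0,0,0.3,0,0,0,0],
    [0,0,0.3,0,0,0,0],
    [0,0,0.2,0,0,0,0],
    [0,0,0,0,0,0,0]
  ]
}}

```text
clock: 18.62
ee_pos: [0.5647, -0.0076, 0.0166]
eef_rot: [-2.096, -2.324, 0.022]
ft_force: [-41.1, -4.4, 32.2]
grip_width: 0.0432
finger_force: 69.6
```

Request:
{"fn": "arm_command", "kwargs": {
  "increments": [
    [0,-0.15,0,0,0,0,0],
    [0,-0.25,0,0,0,0,0],
    [0,-0.25,0,0,0,0,0],
    [0,-0.15,0,0,0,0,0],
    [0,0,0,0,0,0,0]
  ]
}}

```text
clock: 19.25
ee_pos: [0.5788, -0.0387, 0.0165]
eef_rot: [2.103, 2.333, 0.001]
ft_force: [0.3, -0.7, -1.2]
grip_width: 0.0438
finger_force: 31.7
```

```bash
python3 -c "
from h import *
st();plan(.5822,-.0459,.0145,closeyaw=6.0)"
```

```text
{'clock': 19.25, 'ee_pos': [0.5788, -0.0387, 0.0165], 'eef_rot': [2.1029, 2.3329, 0.0007], 'ft_force': [0.3496, -0.6776, -1.1986], 'grip_width': 0.0438, 'finger_force': 31.7131}
tool y yaw 5.94 tilt [ 0.0009 -0.0002] shift [-0.19  0.07  0.05]
turn units (about tool z) -0.01
```

Request:
{"fn": "arm_command", "kwargs": {
  "increments": [
    [0,0,0.06,0,0,0,0],
    [0,-0.1,0,0,0,0,0],
    [0,-0.1,0,0,0,0,0],
    [0,0,0,0,0,0,0]
  ]
}}

```text
clock: 19.75
ee_pos: [0.5815, -0.0464, 0.0165]
eef_rot: [2.103, 2.333, 0.001]
ft_force: [1.3, 2.3, -1.6]
grip_width: 0.0435
finger_force: 31.5
```

```bash
cat > pile.py <<'E'
from h import *
import sys
st();plan(.5822,-.0459,.0145,closeyaw=6.0)
p=env.read_camera('wrist');W=cloud(p);save(p,sys.argv[1])
a=np.radians(6.0);c,s=np.cos(a),np.sin(a)
q=W.reshape(-1,3).copy();q[:,:2]=(q[:,:2]-[.5672,-.0274])@np.array([[c,-s],[s,c]]) # jig frame
q=q[np.isfinite(q[:,0])]
u=q[(abs(q[:,0])<.05)&(abs(q[:,1])<.1)]
t=u[(u[:,2]>.0385)&(u[:,2]<.043)]*1000;print("top pts",len(t),np.percentile(t,[1,99],axis=0).round(1).tolist() if len(t) else "")
if len(t): print(cv2.minAreaRect(t[:,:2].astype(np.float32)))
T=W.copy();T[...,:2]=(W[...,:2]-[.5672,-.0274])@np.array([[c,-s],[s,c]])
np.savez("pile.npz",T=T,c=p["color"])
E
python3 pile.py w6.png
```

```text
{'clock': 19.75, 'ee_pos': [0.5815, -0.0464, 0.0165], 'eef_rot': [2.103, 2.3332, 0.0009], 'ft_force': [1.2684, 2.2944, -1.6445], 'grip_width': 0.0435, 'finger_force': 31.5285}
tool y yaw 5.94 tilt [0.0008 0.0001] shift [0.01 0.02 0.05]
turn units (about tool z) -0.01
top pts 17976 [[-9.4, -48.6, 38.6], [34.4, 39.5, 42.2]]
((12.356693267822266, -6.21807861328125), (70.68287658691406, 92.58158874511719), 0.4521399736404419)
```

View pics/w6.png

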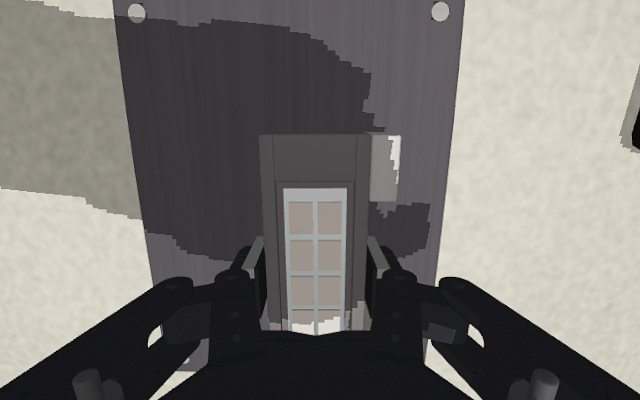

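Request:
{"fn": "arm_command", "kwargs": {
  "increments": [
    [0,0,0.06,0,0,0,0],
    [0,0,0.06,0,0,0,0],
    [0,0,0,0,0,0,0],
    [0,0,0,0,0,0,0]
  ]
}}

```text
clock: 20.3
ee_pos: [0.5819, -0.0463, 0.0162]
eef_rot: [-2.102, -2.329, 0.009]
ft_force: [-12.4, -0.9, 7.4]
grip_width: 0.0435
finger_force: 32.4
```

Request:
{"fn": "arm_command", "kwargs": {
  "increments": [
    [0,-0.06,0,0,0,0,0],
    [0,-0.06,0,0,0,0,0],
    [0,-0.04,0,0,0,0,0],
    [0,0,0,0,0,0,0],
    [0,0,0,0,0,0,0]
  ]
}}

```text
clock: 20.92
ee_pos: [0.582, -0.0467, 0.0159]
eef_rot: [-2.092, -2.326, -0.004]
ft_force: [-13.8, 20.2, 8.7]
grip_width: 0.0432
finger_force: 32.5
```

```bash
python3 pile.py w7.png
```

```text
{'clock': 20.925, 'ee_pos': [0.582, -0.0467, 0.0159], 'eef_rot': [-2.0919, -2.3264, -0.004], 'ft_force': [-13.7611, 20.1521, 8.6945], 'grip_width': 0.0432, 'finger_force': 32.5498}
tool y yaw 6.08 tilt [-0.0079  0.0106] shift [0.02 0.01 0.04]
turn units (about tool z) 0.01
top pts 16800 [[-8.8, -48.8, 38.6], [35.1, 39.2, 41.9]]
((13.126916885375977, -6.483806610107422), (70.67374420166016, 92.22325897216797), 0.04090819135308266)
```

```bash
python3 - <<'E'
from h import *
T=np.load("pile.npz")["T"].reshape(-1,3);T=T[np.isfinite(T[:,0])]*1000
def fit(t):
    for _ in range(5):
        A=np.c_[t[:,:2],np.ones(len(t))];k=np.linalg.lstsq(A,t[:,2],rcond=None)[0];r=t[:,2]-A@k;t=t[abs(r)<max(.5,2*r.std())]
    return k.round(4),len(t)
# top rim at +y end: y in 20..38 solid bar
def box(x0,x1,y0,y1,z0,z1): return T[(T[:,0]>x0)&(T[:,0]<x1)&(T[:,1]>y0)&(T[:,1]<y1)&(T[:,2]>z0)&(T[:,2]<z1)]
print("end bar",fit(box(-7,33,26,38,36,44)))
for y0 in range(-50,40,10):
    b=box(-8,-4,y0,y0+10,36,44);b2=box(30,33.5,y0,y0+10,36,44);print(y0,len(b),np.median(b[:,2]) if len(b) else 0,len(b2),np.median(b2[:,2]) if len(b2) else 0)
print("plate",fit(box(-60,-15,30,70,8,13)),fit(box(-10,60,60,95,8,13)))
e=box(0,28,36,44,12,41)
for z in range(12,42,3):
    b=e[(e[:,2]>=z)&(e[:,2]<z+3)];print(z,len(b),np.percentile(b[:,1],[5,50,95]).round(1) if len(b) else "")
E
```

```text
end bar (array([2.0000e-04, 9.0000e-04, 4.0427e+01]), 2701)
-50 141 40.34784568447179 117 40.433268369168495
-40 174 40.44166903374643 154 40.4370956099241
-30 183 40.274047085130604 159 40.436535541576404
-20 188 40.341445564692364 177 40.36090462252975
-10 208 40.46001760025372 178 40.54798764126828
0 218 40.44692924079507 193 40.4962098132232
10 235 40.433623887980175 208 40.53833907314078
20 250 40.41794954777123 216 40.5625456369106
30 257 40.433309033514966 226 40.48401908028852
plate (array([-9.00000e-04,  8.00000e-04,  1.03801e+01]), 7001) (array([-1.10000e-03, -8.00000e-04,  1.05252e+01]), 10981)
12 1 [40.6 40.6 40.6]
15 0 
18 0 
21 3 [39.5 39.5 39.5]
24 52 [39.5 39.6 39.6]
27 10 [39.6 39.6 39.6]
30 0 
33 0 
36 22 [38.1 39.6 39.6]
39 587 [36.2 37.7 39.6]
```

Request:
{"fn": "arm_command", "kwargs": {
  "increments": [
    [0,0,0.05,0,0,0,0],
    [0,-0.03,0.04,0,0,0,0],
    [0,0,0,0,0,0,0],
    [0,0,0,0,0,0,0],
    [0,0,0,0,0,0,0]
  ],
  "grip_force": 40
}}

```text
clock: 21.6
ee_pos: [0.582, -0.0467, 0.0159]
eef_rot: [-2.088, -2.322, 0.001]
ft_force: [-26.9, 23.3, 19.3]
grip_width: 0.0432
finger_force: 41.3
```

```bash
python3 pile.py w8.png; python3 - <<'E'
from h import *
p=env.read_camera('top');W=cloud(p);a=np.radians(6.0);c,s=np.cos(a),np.sin(a)
T=W.reshape(-1,3).copy();T[:,:2]=(T[:,:2]-[.5672,-.0274])@np.array([[c,-s],[s,c]])
for n in ["slide_case","medium_bottle","petri_dishes","kit_carton","marker_pen","mouse"]:
    for d in env.find_in(n,p)[:1]: print(n,np.round(d["location"],3))
E
```

```text
{'clock': 21.6, 'ee_pos': [0.582, -0.0467, 0.0159], 'eef_rot': [-2.0881, -2.3222, 0.0007], 'ft_force': [-26.9073, 23.3414, 19.2613], 'grip_width': 0.0432, 'finger_force': 41.3138}
tool y yaw 6.08 tilt [-0.0141  0.0121] shift [0.02 0.01 0.03]
turn units (about tool z) 0.01
top pts 16625 [[-8.6, -48.8, 38.5], [35.2, 39.2, 41.9]]
((13.078210830688477, -6.469295501708984), (70.60212707519531, 92.11463928222656), 0.06724638491868973)
slide_case [ 0.456 -0.342  0.03 ]
medium_bottle [0.614 0.458 0.091]
petri_dishes [ 0.722 -0.267  0.044]
kit_carton [0.751 0.2   0.034]
marker_pen [0.375 0.102 0.01 ]
mouse [0.786 0.051 0.022]
```

View pics/w8.png

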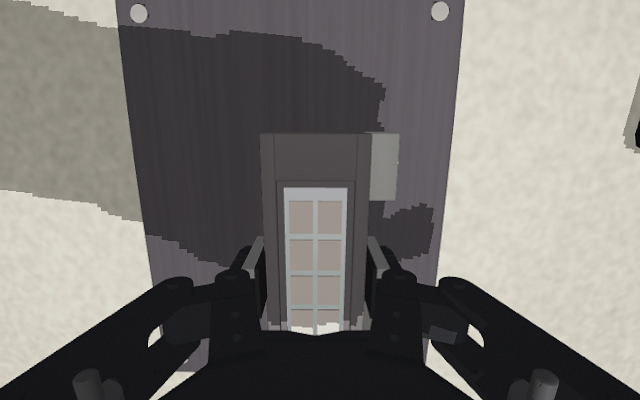

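```bash
python3 -c "
from bench import env
print(env.close_job())"
```

```text
the job is handed in; nothing more can be done
None
```

The carriers are stacked and pushed into the jig corner. The last look showed the pile flat and within about 0.5 mm of home at both fences. I handed in still gripping it at about 41 N and pressing about 27 N toward the long fence and 23 N toward the end fence. On the way in I moved toward the long fence too early: the gripper, most likely a finger, caught a fence post and the wrist force peaked above 40 N (about 52 N read) before it came free.

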